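# Hang the spray-can holder on its keyholes and stow the can

### The job

Hang the empty steel can holder on the two screws in the end of the bench shelf: pass both screw heads through the openings in its back and pull it down until it is locked fully home. Then lower the air-duster spray can upright into the holder's cup, without dropping it in, and let go. Leave the other things on the bench where they are.

Things in the scene. Friction and masses are not known exactly. Their poses are not given: they have to be found in the camera images.
- shelf: Bench shelf, fixed: white boards, brown edge strip, 450 mm long, 240 mm deep, 200 mm high; a grey meter, 80 mm high, on top from 225 mm off the screw end, the top bare before it. Origin: on the outer face of the end board that bears the screws, mid-width, at bench level. -x points straight out of that upright face, y lies along it (120 mm each way), z up.
- screw_upper (a point): Where the upper screw leaves the end face, 170 mm above the bench; axes as the shelf. Both screws are fixed, one above the other, and stick straight out of the face (shelf -x): shank 6 mm diameter for 6 mm, then a flat round head 12 mm diameter and 4 mm thick, its front 10 mm off the face.
- screw_lower (a point): The same for the lower screw, 115 mm above the bench, 55 mm below the upper one.
- holder: Loose can holder of 3 mm sheet steel, about 0.35 kg, standing upright on the bench: channel 160 mm high, 50 mm wide (y), with back plate (x 0 to -3 mm) and a flange along each side (to x -26 mm); in front a round cup 60 mm high, 66 mm outside, 60 mm inside, axis at x -57 mm. Origin: bottom of the back plate's rear face, mid-width. -x forward to the cup, z up.
- holder_grip (a point): A good place to take the holder: midway between its flanges, 15 mm in front of the rear face, 140 mm above its bottom; grasp from above, closing along the holder's y across the flanges (50 mm). Above 50 mm the channel's front is open.
- opening_upper (a point): Centre of the upper keyhole's round opening (19 mm across, eight-sided) in the rear face, 119 mm above the holder's bottom. From it a slot 9 mm wide runs straight up. The heads pass through both openings at once when the holder's bottom is 51 mm above the bench and its yaw is the shelf's.
- opening_lower (a point): The same for the lower keyhole, 64 mm above the holder's bottom.
- slot_upper (a point): Where the upper screw's axis sits when the holder is locked: on the rear face, 16 mm above opening_upper, 135 mm above the bottom. Locked home it meets screw_upper, with the holder's bottom 35 mm above the bench, its rear face on the end face (3 mm of play under the heads) and its weight on the shanks.
- slot_lower (a point): The same for the lower slot: 16 mm above opening_lower, 80 mm above the holder's bottom; meets screw_lower.
- cup_floor (a point): Centre of the cup's inner floor, 3 mm above the holder's bottom and 57 mm in front (-x) of its rear face; the cup's rim is 57 mm higher.
- can: Loose air-duster spray can, upright, about 0.25 kg: cylinder 52 mm diameter to 136 mm high, white with bare aluminium ends, then a shoulder and a small white push button 19 mm across, 165 mm high in all. Slimmer than the bottle. Origin: centre of its underside, z up. Grasp across the cylinder from above, 115 to 125 mm from its bottom.
- bottle: Bystander: white plastic solvent bottle with neck and cap, 68 mm diameter, 150 mm high; it and the can may have changed places. Origin: centre of its underside.
- wood_block: Bystander: light wood offcut, 45 x 170 x 28 mm (x, y, z), lying. Origin: centre of its underside.
- screwdriver: Bystander: screwdriver 200 mm long lying along its x axis, blue handle to -x.
- label_printer: Bystander: grey desktop label printer with keys, 130 x 190 mm, 58 mm high. Origin: centre of its underside.
There are look-alikes about, which are no part of the job. Leave any orange look-alike of the can alone. Leave any yellow look-alike of the holder alone.

How it is judged:
By the outcome, as a careful person would: the job done as asked, in the order asked, and still so for the second after the job is handed in, with the robot touching nothing.
It also fails if it takes over 58 s, if anything falls off the work surface, if the arm or the gripper's body presses on something with over 40 N, if the wrist force passes 120 N, or if a joint passes its speed limit or range.

### The arm

A 7-joint arm with a two-finger parallel gripper is mounted at the origin on the work surface. World frame = base frame: x ahead of the robot, y to its left, z up, the work surface at z = 0. Lengths are in m, angles in rad, forces in N, time in s.
With the tool pointing down it reaches from about 0.4 to 0.875 m from the base axis. Payload 19.3 kg.
Tool frame: the origin (TCP) lies between the finger pads; the fingertips stand ahead of it and the grasp point (between the pads) lies 5 mm behind it (ctrl.finger_overhang is the z of the fingertips in the tool frame, in m); z points along the fingers, y is the line along which they close (so a half turn about z gives the same grasp; the last joint's range is limited). The gripper opens to 85 mm and grips with 20 to 120 N. Pads are 22 mm wide; open, the fingers measure 114 mm over their backs; the gripper's body (76 mm by 85 mm) begins 54 mm behind the grasp point. The pads swing forward as they close: fully open they stand 13 mm farther back than shut.
Start: joints at [-1.39, 0.521, -0.036, 1.599, 0.021, 1.021, -0.113], TCP at [0.155, 0.605, 0.245] pointing down, gripper open.
Joint ranges: [-2.91, 2.91], [-0.3, 2.13], [-1.5, 1.42], [0.17, 2.43], [-1.26, 4.41], [0.16, 1.93], [-2.52, 2.52]. Speed limits (rad/s): [1.89, 1.89, 2.39, 2.39, 3.01, 3.01, 3.01].

### API

Orientations are given as a rotation vector (axis times angle).
In Python, from workcell import ctrl, set_gripper, kinematics, imaging gives the robot as it stands. Calls block until the motion is done:
- ctrl.reach(position, orientation): joint-space move of the TCP to a pose.
- ctrl.move_l(position, ori=None, max_speed=0.15, threshold=None): straight line of the TCP; ori=None keeps the orientation; max_speed is the mean speed in m/s. With threshold (N) it stops when the force on the tool has changed by that much, and returns True; else False.
- ctrl.set_joints(angles): joint-space move.
- set_gripper(opening, strength=None): finger opening in m; strength is the grip in N (None keeps the last); returns when the fingers have stopped.
- ctrl.wait(seconds).
- kinematics.ik(position, orientation): joint angles nearest the present ones, or None.
- imaging.read_camera(name): name is "scene" or "top"; returns a dict with "image" (400x640x3 uint8, blue, green, red), "K" (3x3 intrinsics, pixels), "pose" (4x4, takes a point from camera to world coordinates). Camera axes: x right, y down, z forward; pixel columns grow to the right and rows downward; lengths in m; the calibration is good to about 2 mm. A picture is of the moment at which its call begins. There is no depth.
A pose or a line that the arm cannot do raises ctrl.Unreachable and nothing moves.
- ctrl.close_job(): hands the job in; it is judged then, once.
Readings, each from a call of its own:
- ctrl.read_t(): time.
- ctrl.read_qpos(): joint angles.
- ctrl.read_joint_vel(): joint speeds.
- ctrl.read_effort(): joint torques, N m.
- ctrl.read_eef_pos(): TCP position.
- ctrl.read_eef_rot(): TCP orientation.
- ctrl.read_wrist_force(): force on the tool from outside, world axes, zero at the start.
- ctrl.read_torque(): the same for the moment, N m.
- ctrl.read_grip_width(): finger opening in m.
- ctrl.read_grasp_force(): force on a finger pad.
Only numpy, scipy, OpenCV 4.12 (cv2) and the standard library are available. Lean on these libraries where they do the work, as an engineer would, in place of code of your own. Each camera call takes 0.05 s, during which the arm holds its last target. There are 200 camera calls.

## Working session

There is one attempt and no reset: what is moved stays moved. The work goes in short steps, each a Python script; the robot and the scene stay as the last script left them, time stands still between calls to the robot, and variables do not carry over. Pictures are saved under pics/ and viewed, at most 10 in all, crops included, and the job is handed in when it is done.

```bash
mkdir -p pics; ls; python3 - <<'E'
from workcell import ctrl, imaging
import cv2, numpy as np
for n in("scene","top"):
    c=imaging.read_camera(n); cv2.imwrite(f"pics/{n}0.png",c["image"]); np.savez(f"{n}0.npz",**c)
    print(n,c["K"].round(1).tolist(),c["pose"].round(3).tolist())
print(ctrl.finger_overhang,ctrl.read_eef_rot(),ctrl.read_t())
E
```

```text
pics
scene [[388.1, 0.0, 315.5], [0.0, 388.1, 196.7], [0.0, 0.0, 1.0]] [[0.859, 0.335, -0.387, 0.927], [0.512, -0.539, 0.669, -0.528], [0.015, -0.773, -0.635, 0.776], [0.0, 0.0, 0.0, 1.0]]
top [[395.0, 0.0, 318.9], [0.0, 395.0, 194.4], [0.0, 0.0, 1.0]] [[0.007, -0.984, 0.179, 0.358], [-1.0, -0.009, -0.007, 0.139], [0.009, -0.179, -0.984, 1.032], [0.0, 0.0, 0.0, 1.0]]
0.014 [-3.92925276e-01 -3.11689301e+00  1.63128802e-03] 0.1
```

View pics/scene0.png

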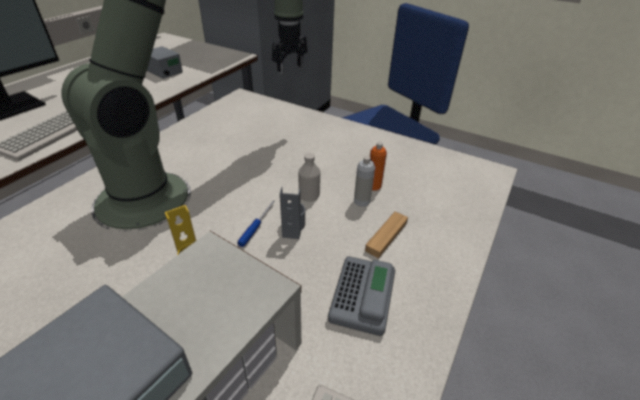

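View pics/top0.png

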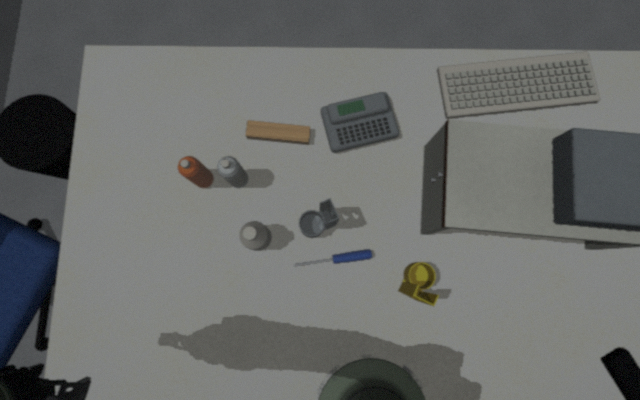

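The scene view shows the grey holder at about (291,212), the can at (365,182) with its orange look-alike behind it, and the bottle at (309,178). In the top view the shelf's screw end is on the left, from (447,121) to (442,233), with the screws near (435,178). Next I'll zoom in.

```bash
python3 - <<'E'
import cv2
a=cv2.imread("pics/top0.png");b=cv2.imread("pics/scene0.png")
cr=lambda im,x,y,w,h,s:cv2.convertScaleAbs(cv2.resize(im[y:y+h,x:x+w],None,fx=s,fy=s,interpolation=cv2.INTER_CUBIC),alpha=1.5)
cv2.imwrite("pics/t1.png",cr(a,290,112,160,135,5)[:600])
B=cr(b,265,140,125,110,6)[:600,:800];cv2.imwrite("pics/s1.png",B)
E
```

```text
(no output)
```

View pics/t1.png

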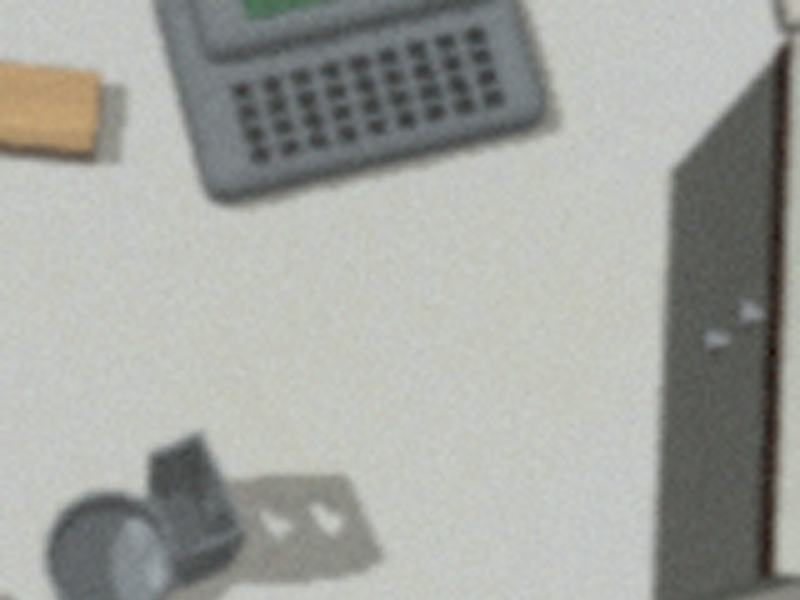

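View pics/s1.png

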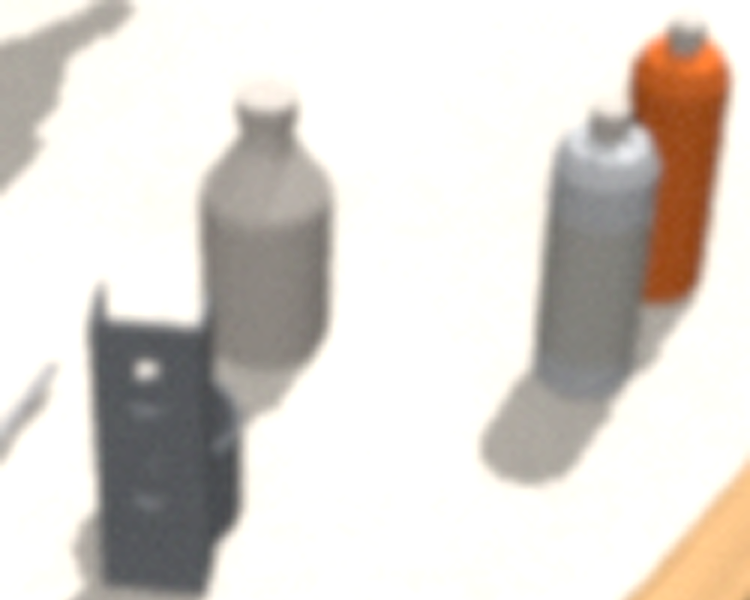

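The top crop shows the screw heads at full-image (440.4,174.4) and (433.4,179.6), the shelf's top edge from (447.4,120) to (443.4,227), and the holder's rear top edge from (330,198) to (338.6,218). The scene crop shows the holder's rear plate with bottom corners (282.5,237) and (299,238.7), and the can to the right of it.

```bash
cat > h.py <<'E'
import numpy as np, cv2
def load(n):
    return dict(np.load(n+".npz"))
def ray(c,p):
    d=c["pose"][:3,:3]@np.linalg.inv(c["K"])@[p[0],p[1],1.]; return c["pose"][:3,3],d
def onz(c,p,z):
    o,d=ray(c,p); return o+d*(z-o[2])/d[2]
def tri(c1,p1,c2,p2):
    o1,d1=ray(c1,p1);o2,d2=ray(c2,p2)
    s=np.linalg.lstsq(np.c_[d1,-d2],o2-o1,rcond=None)[0]
    a,b=o1+s[0]*d1,o2+s[1]*d2; return (a+b)/2,np.linalg.norm(a-b)
def proj(c,P):
    q=c["K"]@(c["pose"][:3,:3].T@(np.asarray(P)-c["pose"][:3,3])); return q[:2]/q[2]
E
python3 - <<'E'
from h import *
np.set_printoptions(precision=4,suppress=True)
t,s=load("top0"),load("scene0")
# shelf face: subpixel dark-face right & left edges per row
g=cv2.cvtColor(t["image"],cv2.COLOR_BGR2GRAY).astype(float)
m=(cv2.inRange(g,0,85)).astype(np.uint8); 
n,l,st,ce=cv2.connectedComponentsWithStats(m)
print("face comp",[ (i,st[i].tolist()) for i in range(1,n) if st[i][4]>300 and 420<ce[i][0]<450])
b=[];e=[]
for y in range(155,222,3):
    r=g[y-1:y+2].mean(0)
    d=np.diff(r)
    xs=np.arange(418,432);w=np.clip(-d[xs],0,None);xl=(w*(xs+.5)).sum()/w.sum()
    xs=np.arange(439,452);w=np.clip(d[xs],0,None);w[w<4]=0;xr=(w*(xs+.5)).sum()/w.sum()
    b.append(onz(t,(xl,y),0)[:2]);e.append(onz(t,(xr,y),.2)[:2])
for k in(b,e):
    k=np.array(k);p=np.polyfit(k[:,0],k[:,1],1);r=k[:,1]-np.polyval(p,k[:,0]);print("y=",p,"rms",r.std(),"xrange",k[0],k[-1])
print("shelf corners top",onz(t,(447.4,120),.2),onz(t,(443.4,227.6),.2),"bot",onz(t,(425,146.4),0))
print("screws",onz(t,(440.4,174.4),.170),onz(t,(433.4,179.6),.115))
print("holder top",onz(t,(330,198.4),.16),onz(t,(338.6,218),.16))
print("holder top S",onz(s,(282.2,193.5),.16),onz(s,(299.5,195),.16))
print("holder bot S",onz(s,(282.5,237.2),0),onz(s,(299.2,238.7),0))
# can: button top
print("can", onz(s,(265+612/6,140+108/6),.165), onz(t,(224.5,161),.165))
for p in [(265+590/6,140+395/6)]: print("can front bottom",onz(s,p,0))
E
python3 -c "
import cv2
a=cv2.imread('pics/top0.png');b=cv2.imread('pics/scene0.png')
cr=lambda im,x,y,w,h,s:cv2.convertScaleAbs(cv2.resize(im[y:y+h,x:x+w],None,fx=s,fy=s,interpolation=cv2.INTER_CUBIC),alpha=1.3)
L=cr(a,200,140,50,60,8);M=cr(a,296,190,49,60,8)
cv2.imwrite('pics/c2.png',cv2.hconcat([L,M]))"
```

```text
face comp []
y= [-0.0792 -0.0999] rms 0.0004623616009629111 xrange [ 0.6569 -0.1521] [ 0.477  -0.1379]
y= [-0.0818 -0.0968] rms 0.00024557528410944413 xrange [ 0.5994 -0.145 ] [ 0.4543 -0.1339]
shelf corners top [ 0.6801 -0.1515  0.2   ] [ 0.4403 -0.1308  0.2   ] bot [ 0.6812 -0.1563  0.    ]
screws [ 0.5629 -0.1396  0.17  ] [ 0.5631 -0.1401  0.115 ]
holder top [0.5077 0.1078 0.16  ] [0.4637 0.0886 0.16  ]
holder top S [0.4738 0.0877 0.16  ] [0.514  0.1057 0.16  ]
holder bot S [0.4669 0.0881 0.    ] [0.5097 0.1077 0.    ]
can [0.5902 0.3411 0.165 ] [0.5906 0.3469 0.165 ]
can front bottom [0.6015 0.3292 0.    ]
```

View pics/c2.png

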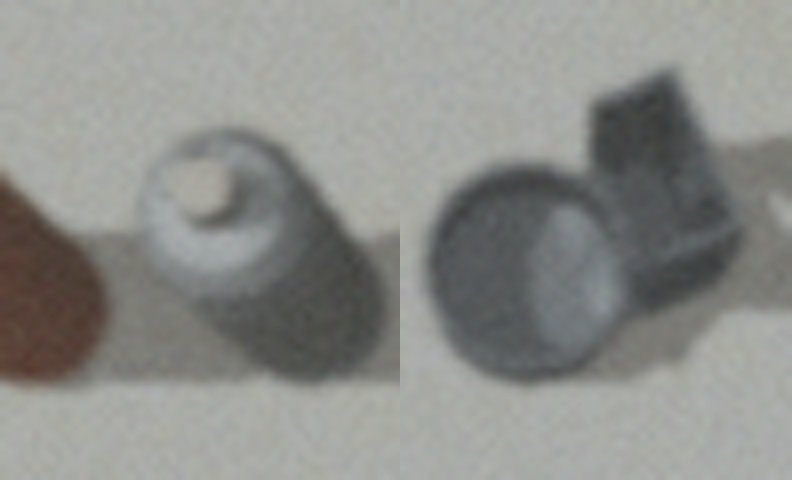

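The crop shows the can's button top at about (225.6,162.5), the cup rim centre at about (312.3,224), and the holder's rear top corners at (330,198.5) and (338.5,219). Both views agree, so I'll take the holder now.

```bash
cat >> h.py <<'E'
from scipy.spatial.transform import Rotation as Ro
def ori(a,flip=1):
    "tool down, y along (cos a,sin a)"
    y=flip*np.array([np.cos(a),np.sin(a),0]);z=np.array([0,0,-1.]);return Ro.from_matrix(np.c_[np.cross(y,z),y,z]).as_rotvec()
def fwd(a): return np.array([-np.sin(a),np.cos(a),0])
E
python3 - <<'E'
from h import *
from workcell import ctrl,set_gripper,kinematics
np.set_printoptions(precision=4,suppress=True)
t,s=load("top0"),load("scene0")
print("cup",onz(t,(312.3,224),.06)," can",tri(t,(225.6,162.5),s,(367,158.5)), "orange top",onz(t,(187,163),.165),"printer",onz(t,(333,151),.05),onz(t,(398,135),.05))
a=np.radians(24.1); M=np.array([.4885,.0978,0]); print("cup exp",M+.057*fwd(a))
G=M+.015*fwd(a)
for f in(1,-1):
    print(f,kinematics.ik(G+[0,0,.135],ori(a,f)),kinematics.ik([.562,-.12,.2],ori(np.radians(-4.7),f)),kinematics.ik([.59,.344,.115],ori(np.radians(-4.7),f)))
E
```

```text
cup [0.4604 0.1478 0.06  ]  can (array([0.5885, 0.3455, 0.1601]), np.float64(0.0004015030554981955)) orange top [0.5851 0.4311 0.165 ] printer [0.6508 0.0964 0.05  ] [ 0.6956 -0.0728  0.05  ]
cup exp [0.4652 0.1498 0.    ]
1 [-0.5934  0.5066  0.3273  2.0472 -0.2687  0.6279  0.3351] [-0.3915  0.6131  0.7415  1.8076 -0.5095  0.9218  0.495 ] [-0.7881  0.7797  0.2847  1.5433 -0.2644  0.8567 -0.4895]
-1 [-1.1066  0.9144  1.2223  2.0688 -1.0706  1.0132 -2.0246] [-0.6039  0.8781  1.2246  1.8164 -0.9158  1.1499 -2.282 ] [-0.3866  0.7786 -0.3721  1.5178  0.3299  0.9077  2.1943]
```

```bash
python3 - <<'E'
from h import *
from workcell import ctrl,set_gripper,kinematics,imaging
np.set_printoptions(precision=4,suppress=True)
a=np.radians(25); M=np.array([.487,.0976,0]); G=M+.015*fwd(a)
ctrl.reach(G+[0,0,.24],ori(a))
ctrl.move_l(G+[0,0,.135],max_speed=.12,threshold=8)
print(ctrl.read_eef_pos(),ctrl.read_wrist_force(),ctrl.read_t())
set_gripper(.04,strength=100)
print(ctrl.read_grip_width(),ctrl.read_grasp_force(),ctrl.read_wrist_force())
ctrl.move_l(G+[0,0,.235],max_speed=.15)
print(ctrl.read_wrist_force(),ctrl.read_grip_width(),ctrl.read_eef_pos())
b=np.radians(-4.7); S=np.array([.562,-.1432,0])
ctrl.reach(S+.075*fwd(b)+[0,0,.235],ori(b))
print(ctrl.read_t(),ctrl.read_wrist_force(),ctrl.read_torque(),ctrl.read_eef_pos())
for n in("scene","top"):
    c=imaging.read_camera(n);np.savez(f"{n}1.npz",**c)
    x,y,w,h=(375,130,80,100) if n=="top" else (190,110,80,100)
    if n=="scene": 
        p=proj(c,ctrl.read_eef_pos());print(p);x,y=int(p[0])-40,int(p[1])-30
    im=cv2.resize(c["image"][y:y+h,x:x+w],None,fx=5,fy=5,interpolation=cv2.INTER_CUBIC)
    I=im if n=="scene" else cv2.hconcat([I,im]); print(x,y)
cv2.imwrite("pics/p3.png",cv2.convertScaleAbs(I,alpha=1.4))
E
```

```text
[0.481  0.1113 0.1355] [-0.5483 -0.0011  0.6593] 3.25
0.048936180379905284 102.48337268829346 [-4.1633 -0.9525 14.9216]
[-0.5112  0.2257 -3.6492] 0.04886450223378029 [0.4802 0.1112 0.2343]
5.3167 [-0.1182 -0.123  -2.9934] [0.0077 0.0523 0.0528] [ 0.5679 -0.0687  0.2341]
[275.4258 221.2798]
235 191
375 130
```

View pics/p3.png

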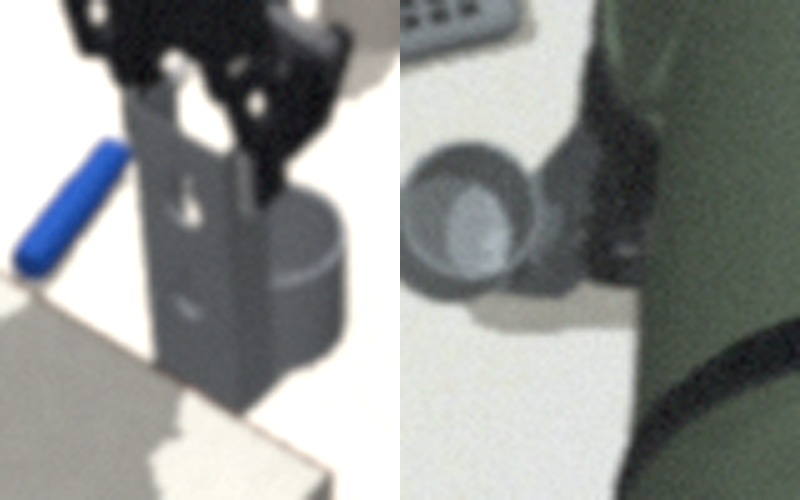

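The holder is held square. The cup rim centre is at about (388.6,174) in the top view. In the scene view the rear top corners are near (261,208.6) and (284,222), and the upper opening is near (273,232).

```bash
python3 - <<'E'
from h import *
np.set_printoptions(precision=4,suppress=True)
t,s=load("top1"),load("scene1"); b=np.radians(-4.7)
T=np.array([.5679,-.0687,0]);R=T-.015*fwd(b);h=.0986;y=np.array([np.cos(b),np.sin(b),0])
print("cup meas",onz(t,(388.6,174),h+.06),"exp",R+.057*fwd(b))
for nm,p,k in(("cornL",(261,208.6),-.025),("cornR",(284,222),.025)):
    print(nm,onz(s,p,h+.16),R+k*y, proj(s,R+k*y+[0,0,h+.16]))
print("opening px exp",proj(s,R+[0,0,h+.119]),"bot R",proj(s,R+.025*y+[0,0,h]))
g=cv2.cvtColor(s["image"],cv2.COLOR_BGR2GRAY)
print(g[222:242:1,266:281])
E
```

```text
cup meas [ 0.5654 -0.0253  0.1586] exp [ 0.5713 -0.0268  0.    ]
cornL [ 0.5376 -0.0733  0.2586] [ 0.5418 -0.0816  0.    ] [260.1516 211.6435]
cornR [ 0.5993 -0.0815  0.2586] [ 0.5916 -0.0857  0.    ] [279.4901 221.8126]
opening px exp [270.8825 231.5375] bot R [282.6586 274.8988]
[[ 65  65  65  66  63  64  65  65  64  65  68  74  83  85  71]
 [ 66  65  66  62  63  63  63  65  64  65  66  64  68  66  59]
 [ 65  64  62  61  62  63  63  63  62  64  63  65  62  61  55]
 [ 63  62  62  60  61  64  69  66  63  64  64  64  64  59  54]
 [ 63  63  60  57  60  69  78  74  65  65  62  64  62  57  55]
 [ 63  62  62  56  60  74  87  78  65  63  63  62  63  59  54]
 [ 63  61  60  56  60  73  84  77  65  65  63  62  64  62  56]
 [ 63  62  60  58  59  75  90  81  68  62  65  63  63  59  55]
 [ 65  65  63  63  64  85 105  96  76  65  63  63  62  60  56]
 [ 65  66  70  67  68  90 118 118  95  71  66  65  63  59  58]
 [ 63  66  74  77  74  95 129 142 116  82  65  62  63  62  57]
 [ 64  68  73  81  86 100 136 158 133  90  69  65  63  60  56]
 [ 63  65  69  78  89 107 136 153 136  97  69  64  63  61  57]
 [ 67  65  67  71  83 100 120 132 119  90  68  64  64  63  59]
 [ 67  65  64  65  70  81  91  97  92  75  64  65  64  62  59]
 [ 66  65  64  67  66  66  71  73  72  67  64  63  64  62  58]
 [ 65  65  64  65  66  63  65  66  64  65  64  67  63  60  57]
 [ 64  66  66  65  63  64  64  65  65  64  65  65  64  62  56]
 [ 65  64  66  64  64  66  64  65  64  65  63  63  62  61  59]
 [ 64  64  64  63  64  62  65  64  62  63  64  65  64  62  60]]
```

```bash
python3 - <<'E'
from h import *
s=load("scene1");t=load("top1")
f=lambda im,x,y,w,h,a:cv2.convertScaleAbs(cv2.resize(im[y:y+h,x:x+w],None,fx=10,fy=10,interpolation=cv2.INTER_CUBIC),alpha=a)
cv2.imwrite("pics/p4.png",cv2.hconcat([f(s["image"],256,218,34,60,2.2),f(t["image"],368,150,46,60,1.8)]))
E
```

```text
(no output)
```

View pics/p4.png

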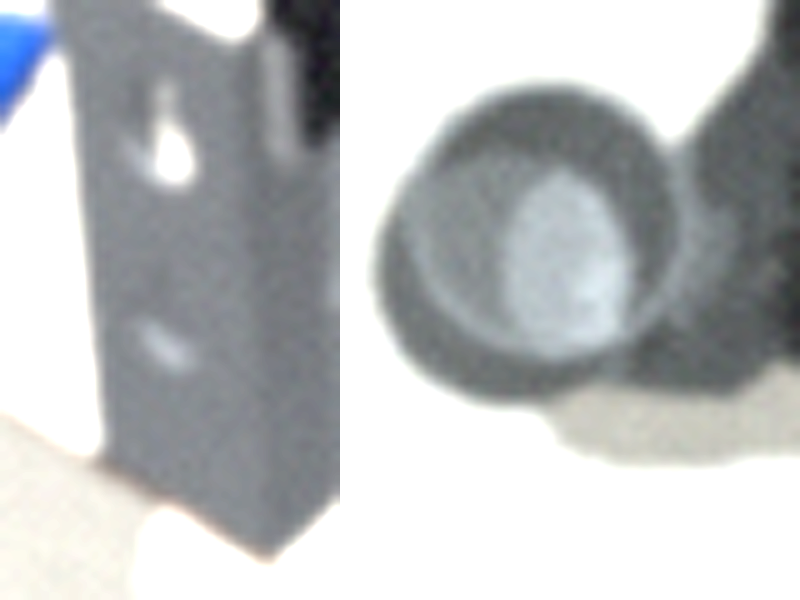

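The cup rim ellipse is centred at (388.4,171.5) and the rear bottom-right corner is at (282,273.4). Both match the prediction from the TCP, so the holder sits true in the hand. Next I'll refine the screw heads from the first top image.

```bash
python3 - <<'E'
from h import *
np.set_printoptions(precision=4,suppress=True)
t=load("top0");g=cv2.cvtColor(t["image"],cv2.COLOR_BGR2GRAY).astype(float)
print(g[168:186,428:446].astype(int))
for (x0,x1,y0,y1,z) in((436,443,170,178,.170),(429,437,176,183,.115)):
    w=np.clip(g[y0:y1,x0:x1]-80,0,None);Y,X=np.mgrid[y0:y1,x0:x1];p=((w*X).sum()/w.sum(),(w*Y).sum()/w.sum())
    print(p,onz(t,p,z))
E
```

```text
[[59 60 59 58 62 59 58 56 55 57 56 61 58 61 60 43 29 29]
 [60 62 64 61 56 59 60 59 61 59 58 61 58 62 57 45 28 37]
 [59 58 60 58 57 58 59 55 59 57 61 63 62 61 62 46 32 35]
 [55 58 59 60 62 60 59 58 58 62 65 61 62 60 53 44 30 37]
 [58 60 57 59 59 57 61 59 59 62 73 77 75 63 58 47 34 37]
 [59 60 62 60 62 59 58 59 61 59 75 90 87 76 63 45 33 37]
 [62 58 61 64 57 59 57 58 51 62 81 94 95 88 76 48 28 37]
 [61 60 57 59 56 59 58 57 60 59 76 87 86 84 70 49 30 39]
 [59 63 59 62 61 56 59 60 60 63 67 67 61 62 54 39 30 43]
 [57 63 59 63 63 61 63 57 56 57 56 53 54 56 51 40 23 41]
 [59 59 57 73 80 76 71 68 58 55 57 50 55 61 49 44 32 49]
 [60 58 65 80 92 91 87 77 65 60 59 58 58 55 53 34 27 48]
 [61 57 58 79 86 90 88 79 64 59 60 60 58 61 53 37 25 49]
 [59 57 59 69 69 64 64 60 60 60 56 60 57 59 50 32 25 45]
 [61 61 58 59 50 53 56 59 61 58 59 57 62 57 52 40 10 47]
 [62 61 59 60 57 55 60 57 60 59 59 59 59 56 49 30 28 47]
 [59 61 58 59 57 55 57 61 58 60 61 60 60 57 46 32 29 46]
 [59 60 58 60 60 61 60 62 57 59 59 58 56 58 45 31 30 53]]
(np.float64(439.7083333333333), np.float64(174.0)) [ 0.5638 -0.1381  0.17  ]
(np.float64(432.94444444444446), np.float64(179.44444444444446)) [ 0.5634 -0.139   0.115 ]
```

```bash
python3 - <<'E'
from h import *
from workcell import ctrl,set_gripper
np.set_printoptions(precision=4,suppress=True)
b=np.radians(-4.7); S=np.array([.562,-.1435,0]);F=fwd(b)
P=lambda off,z:S+(.015+off)*F+[0,0,z]
e=np.zeros(3)
ctrl.move_l(P(.03,.2),max_speed=.12); ctrl.move_l(P(.03,.1870),max_speed=.06); ctrl.wait(.2)
e=P(.03,.1865)-ctrl.read_eef_pos(); print("err",e)
w0=ctrl.read_wrist_force()
hit=ctrl.move_l(P(-.006,.1870)+[e[0],0,e[2]],max_speed=.04,threshold=8)
p=ctrl.read_eef_pos();print(hit,p,"off",(p-S)@F-.015,ctrl.read_wrist_force()-w0,ctrl.read_torque(),ctrl.read_t())
E
```

```text
err [-0.0001 -0.     -0.0007]
True [ 0.5628 -0.1282  0.1861] off 0.00035462063963538973 [-0.0043  2.05    0.4855] [ 0.3586 -0.169   0.1115] 7.225
```

Contact came at the face, 0.4 mm off, which means both heads are through. Next I pull down.

```bash
python3 - <<'E'
from h import *
from workcell import ctrl,set_gripper
np.set_printoptions(precision=4,suppress=True)
F=fwd(np.radians(-4.7))
p=ctrl.read_eef_pos()+.001*F
ctrl.move_l(p,max_speed=.05); w0=ctrl.read_wrist_force()
hit=ctrl.move_l(p-[0,0,.020],max_speed=.03,threshold=15)
q=ctrl.read_eef_pos();print(hit,q,q-p,ctrl.read_wrist_force()-w0,ctrl.read_torque(),ctrl.read_t())
E
```

```text
True [ 0.5629 -0.1271  0.17  ] [ 0.      0.0001 -0.0161] [-4.5431  0.9387 15.2936] [ 0.1012  0.5552 -0.0638] 8.0167
```

```bash
python3 - <<'E'
from h import *
from workcell import ctrl,set_gripper,imaging
np.set_printoptions(precision=4,suppress=True)
b=np.radians(-4.7);F=fwd(b)
p=ctrl.read_eef_pos();w0=ctrl.read_wrist_force()
hit=ctrl.move_l(p+.007*F+[0,0,.0005],max_speed=.03,threshold=8)
q=ctrl.read_eef_pos();print("pull",hit,(q-p)@F,ctrl.read_wrist_force()-w0)
ctrl.move_l(p+.001*F-[0,0,.0],max_speed=.05)
set_gripper(.075); print(ctrl.read_wrist_force())
p=ctrl.read_eef_pos();ctrl.move_l([p[0],p[1],.30],max_speed=.2)
ctrl.reach([.589,.345,.26],ori(b))
print(ctrl.read_t(),ctrl.read_eef_pos())
for n in("scene","top"):
    c=imaging.read_camera(n);np.savez(f"{n}2.npz",**c)
    x,y,w,h=(380,120,75,100) if n=="top" else (230,185,75,100)
    im=cv2.resize(c["image"][y:y+h,x:x+w],None,fx=5,fy=5,interpolation=cv2.INTER_CUBIC)
    I=im if n=="scene" else cv2.hconcat([I,im])
cv2.imwrite("pics/p5.png",cv2.convertScaleAbs(I,alpha=1.6))
E
```

```text
pull True 0.0017011071409131248 [ 2.7965 -1.1189 -6.0548]
[-0.0922 -0.2085  0.3258]
11.375 [0.5897 0.3434 0.2603]
```

View pics/p5.png

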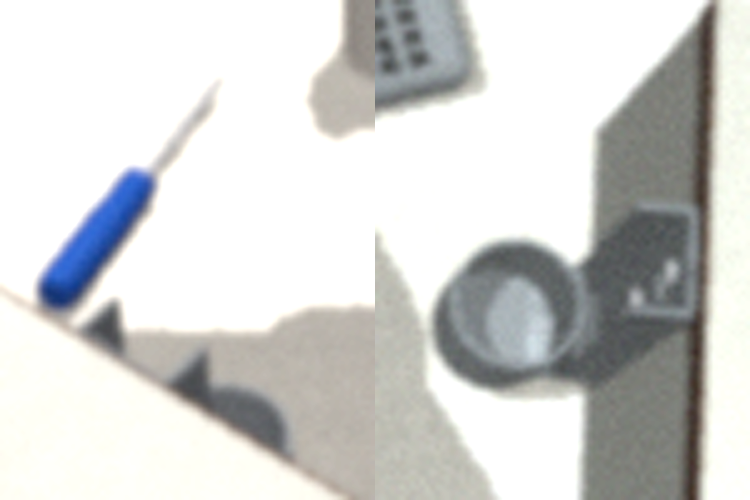

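The holder hangs square on the face, with its rim ellipse centred near (408,180.6) and the screw heads inside the channel. Next is the can.

```bash
python3 - <<'E'
from h import *
from workcell import ctrl,set_gripper,imaging
np.set_printoptions(precision=4,suppress=True)
b=np.radians(-4.7)
t=load("top2");print("cup",onz(t,(408,180.6),.095))
set_gripper(.085)
hit=ctrl.move_l([.589,.345,.115],max_speed=.12,threshold=8)
print(hit,ctrl.read_eef_pos(),ctrl.read_wrist_force())
set_gripper(.03,strength=50)
g=ctrl.read_eef_pos();print(g,ctrl.read_grip_width(),ctrl.read_grasp_force(),ctrl.read_wrist_force())
ctrl.move_l([.589,.345,.26],max_speed=.15)
print(ctrl.read_wrist_force(),ctrl.read_grip_width())
ctrl.reach([.5667,.03,.26],ori(b)); print(ctrl.read_t(),ctrl.read_eef_pos(),ctrl.read_torque())
for n in("scene","top"):
    c=imaging.read_camera(n);np.savez(f"{n}3.npz",**c)
    p=proj(c,ctrl.read_eef_pos());x,y=int(p[0])-40,int(p[1])-(30 if n=="scene" else 50);print(n,x,y)
    im=cv2.resize(c["image"][y:y+100,x:x+80],None,fx=5,fy=5,interpolation=cv2.INTER_CUBIC)
    I=im if n=="scene" else cv2.hconcat([I,im])
cv2.imwrite("pics/p6.png",cv2.convertScaleAbs(I,alpha=1.4))
E
```

```text
cup [ 0.5645 -0.0841  0.095 ]
False [0.5894 0.3452 0.1158] [ 0.8194 -0.7478 -0.9943]
[0.5891 0.3453 0.1157] 0.05120542975979926 51.068748235702515 [-2.7693 -0.715   5.7793]
[ 0.0984  0.4391 -2.8151] 0.050490967675127264
15.8333 [0.5671 0.0316 0.2598] [0.0521 0.0131 0.0105]
scene 261 155
top 329 111
```

View pics/p6.png

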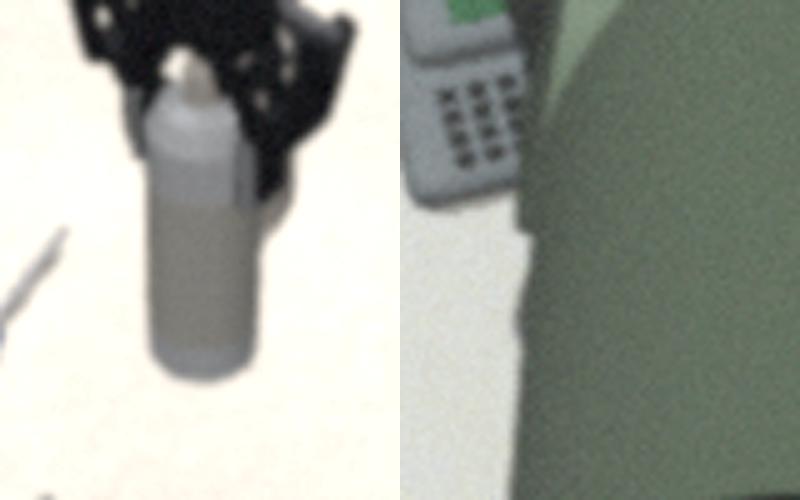

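The can hangs upright in the hand. Its axis is at column about 301.1 and its lower rim at row about 231.

```bash
python3 - <<'E'
from h import *
np.set_printoptions(precision=4,suppress=True)
s=load("scene3");c=np.array([.5671,.0316,0])
th=np.linspace(0,6.28,180)
q=np.array([proj(s,c+[.026*np.cos(a),.026*np.sin(a),.144]) for a in th])
print("bottom exp: cols",q[:,0].min(),q[:,0].max(),"low row",q[:,1].max())
g=cv2.cvtColor(s["image"],cv2.COLOR_BGR2GRAY).astype(float)
for z in(.16,.18,.2,.22):
    r=int(round(proj(s,c+[0,0,z])[1]));row=np.abs(np.diff(g[r-1:r+2].mean(0)))
    f=lambda a,b:(row[a:b]*(np.arange(a,b)+.5)).sum()/row[a:b].sum()
    l,R=f(284,297),f(306,319);print(r,l,R,(l+R)/2,proj(s,c+[0,0,z]))
E
```

```text
bottom exp: cols 290.56652370386314 312.6484369170053 low row 232.42265249302494
220 290.1351351351351 312.09782608695645 301.11648061104574 [301.5665 219.6423]
213 289.83225806451617 312.12125340599454 300.9767557352553 [301.5008 213.2453]
207 289.92679127725853 312.2938718662952 301.1103315717769 [301.4332 206.6636]
200 289.83527696793004 314.7923076923077 302.3137923301189 [301.3637 199.8889]
```

```bash
python3 - <<'E'
from h import *
from workcell import ctrl,set_gripper,imaging
np.set_printoptions(precision=4,suppress=True)
b=np.radians(-4.7);C=np.array([.566,-.085,0])
ctrl.move_l(C+[0,0,.26],ori(b),max_speed=.12);ctrl.wait(.2)
d=C-ctrl.read_eef_pos();d[2]=0;C=C+d;print("corr",d)
h1=ctrl.move_l(C+[0,0,.165],max_speed=.06,threshold=6)
print(h1,ctrl.read_eef_pos(),ctrl.read_wrist_force())
if not h1:
    h2=ctrl.move_l(C+[0,0,.148],max_speed=.025,threshold=4)
    print(h2,ctrl.read_eef_pos(),ctrl.read_wrist_force(),ctrl.read_torque(),ctrl.read_t())
E
```

```text
corr [-0.0001 -0.0006  0.    ]
False [ 0.5661 -0.0856  0.1653] [-0.6025 -0.5245 -1.6889]
True [ 0.5659 -0.0854  0.1519] [-0.53    0.8482  5.556 ] [0.1379 0.0813 0.0244] 19.5083
```

```bash
python3 - <<'E'
from h import *
from workcell import ctrl,set_gripper,imaging
np.set_printoptions(precision=4,suppress=True)
set_gripper(.08); print(ctrl.read_wrist_force())
p=ctrl.read_eef_pos();ctrl.move_l([p[0],p[1],.34],max_speed=.12)
ctrl.reach([.45,.35,.4],ori(np.radians(-4.7)));ctrl.wait(.3)
print(ctrl.read_t())
for n in("scene","top"):
    c=imaging.read_camera(n);np.savez(f"{n}4.npz",**c)
    x,y,w,h=(380,120,75,100) if n=="top" else (240,160,80,100)
    im=cv2.resize(c["image"][y:y+h,x:x+w],None,fx=5,fy=5,interpolation=cv2.INTER_CUBIC)
    I=im if n=="scene" else cv2.hconcat([I,im])
cv2.imwrite("pics/p7.png",cv2.convertScaleAbs(I,alpha=1.5))
E
```

```text
[ 0.0894 -0.1137 -0.1913]
23.5917
```

View pics/p7.png

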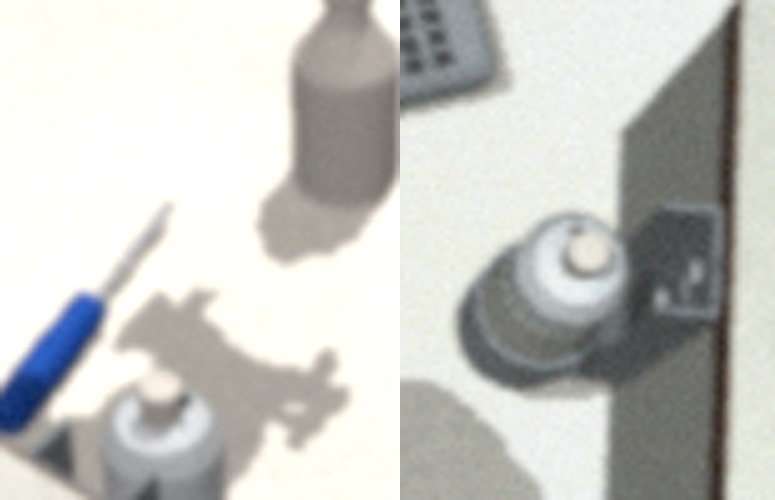

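The can stands upright in the cup: in the top view its button is near (417,171), inside the rim. The holder is still flush on the face, and the bystanders in view (bottle, screwdriver, printer) haven't moved.

```bash
python3 -c "
from workcell import ctrl
print(ctrl.close_job())"
```

```text
the job is handed in; nothing more can be done
None
```

The holder is locked on both screws, the air-duster can stands upright in its cup, and I handed the job in at about 24 s; the hand-in call gave no verdict.

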